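Rock a frozen pocket out of its mould and file it in the freezer box

TASK

Take the frozen dough pocket out of the open dumpling mould and file it in the empty bay of the freezer box, standing on edge with its crimped edge up like the two that are already there. It lies sunk in the mould with nothing to take hold of: press the smooth folded side down so that it turns in the round cavity and the crimped edge comes up, then take it by the crimp. Do not drop it, and do not disturb the two filed pockets.

Things in the scene. Friction and masses are not known exactly. Their poses are not given: they have to be found in the camera images.
- pocket: Cream half-moon pocket in the mould, frozen hard (friction 0.3 on everything), 0.17 kg, 150 mm (y) by 75 (x). Origin in its middle, in the crimp's mid-plane. +x to the smooth fold (29 mm off), -x to the crimp (outer edge 46 mm off), +z its nearly flat side: dome 8 mm over the origin, 0 at x = +-29. Belly 24 mm deep under -z, round (radius 29.5) about an axis along y 5.5 mm above the origin.
- crimp (a point): Middle of the pocket's crimp, 40 mm from its origin to -x; pocket's axes. The crimp is a flat flange 8 mm thick (z -4 to +4), 17 mm wide here (x -46 to -29), its outer edge a half ellipse that ends at x = 0, y = +-75. This point lies 6 mm inside the outer edge.
- fold (a point): Middle of the pocket's smooth folded side, 29 mm from its origin to +x; no crimp on this side. Standing on the fold, the pocket is 75 mm high. In the mould, a firm push of 10 to 20 N down on the flat side just inside the fold, then on down and inwards, turns the pocket.
- mould: Grey-green plastic clamshell mould lying open, fixed by suction feet. Origin on the table under the middle of the pocket's cavity; z up, y along the hinge. Leaf with the pocket to -x, its outside 58 mm off; hinge line at x = +32 mm; empty leaf to +122 mm. Handle tabs, 20 mm high, reach x = -90 and +154. Hinge lugs at y = +-76, 54 mm high.
- cavity (a point): Where the pocket's origin lies when sunk, 50 mm above the mould's origin; mould's axes. The cavity is a round trough that fits the belly: the pocket turns in it about its y, fold down and crimp up, by 40 degrees or more, and friction keeps it so. Crimp lies on a ledge, a lip as high as its top (+4 mm) round it. Fold side is open: ridge 16 mm below this point, room for a finger from x = +15 to +40.
- box: Pale plastic freezer box, fixed, 164 mm (x) by 174 (y) by 50 high, open on top. Two ribs along y, 16 mm wide, divide it into three bays, each 42 mm wide (x) and 168 long (y), 58 mm apart; outer walls 3 mm, floor 4 mm thick. Origin: centre of its underside, z up.
- filed_a: A pocket of the same shape already filed on its fold in a bay, crimp up, leaning about 15 degrees; its +x points down, its flat side (+z) to the box's +x.
- filed_b: The other filed pocket, as filed_a.
- bay_mid (a point): Centre of the floor of the empty bay (a sheet of paper lies there), 4 mm above the table; box's axes: x across the bay, y along it, z up.

How it is judged:
By the outcome, as a careful person would: the job done as asked, in the order asked, and still so for the second after the job is handed in, with the robot touching nothing.
It also fails if it takes over 67 s, if anything falls off the work surface, if the arm or the gripper's body presses on something with over 40 N, if the wrist force passes 120 N, or if a joint passes its speed limit or range.

ROBOT

A 6-joint arm with a two-finger parallel gripper is mounted at the origin on the work surface. World frame = base frame: x ahead of the robot, y to its left, z up, the work surface at z = 0. Lengths are in mm, angles in rad, forces in N, time in s.
With the tool pointing down it reaches from about 350 to 975 mm from the base axis. Payload 7.1 kg.
Tool frame: the origin (TCP) lies on the front face of the gripper's body, between the roots of the fingers; the fingertips stand 80 mm ahead of it and the grasp point (between the pads) lies 61 mm ahead of it; z points along the fingers, y is the line along which they close (so a half turn about z gives the same grasp; the last joint's range is limited). The gripper opens to 88 mm and grips with 3 to 60 N. Pads are 20 mm wide; open, the fingers measure 115 mm over their backs; the gripper's body (75 mm by 178 mm) begins 61 mm behind the grasp point.
Start: joints at [-1.303, 0.423, 1.63, -0, 1.089, -0.019], TCP at [176.821, -599.45, 302.675] pointing down, gripper open.
Joint ranges: [-3, 3], [-0.9, 2.11], [0.09, 2.58], [-1.31, 4.45], [0.11, 2.69], [-2.54, 2.54]. Speed limits (rad/s): [2.39, 2.39, 3.01, 3.14, 3.14, 3.14].

INTERFACE

Orientations are given as a rotation vector (axis times angle).
In Python, from workcell import readout, vision, close_job gives the robot as it stands.
- The arm moves only by the tool servo_tool, never from a script. Its argument "plan" is a list that holds one entry, the list of rows, each a list of 7 numbers: the gripper command: -1 is fully open, 1 is shut, values between are in proportion, then the shift along the world's x, y, z in units of 40 mm (1.0 is 40 mm), then the turn, a rotation vector about the world's x, y, z in units of 5 degrees (1.0 is 5 degrees). A call has 1 to 5 rows; each row shifts and turns the commanded pose from where the row before left it; what a row does not reach is not made up. A row lasts 1/12 s, in which the tool goes at most 41.7 mm and 7.16 degrees, less where a joint would pass 70% of its speed; a pose out of reach is approached as far as the arm can. A call is refused whole if a number of a shift passes 1 or a number of a turn 1, either way. A call with a gripper value outside its range is refused whole. The fingers move at their own pace and stop on an object; the grip force is fixed at half the most. Time passes only in rows, so rows that do not move let the fingers close. It gives the time, the measured TCP pose, the force, the opening and the grip force at its end, in the units of the state.
- readout.get_obs(): the state, without advancing time (a new reading comes with each control period).
- vision.get_image(name): name is "side" or "top"; returns the picture (480x640x3 uint8, red, green, blue); there is no depth.
- vision.camera_params(name): a dict with "fx", "fy", "cx", "cy" (pixels), "D" ([k1, k2, p1, p2, k3] as OpenCV has them; the pictures are not rectified), "rvec" (rotation vector, rad) and "tvec" (3), from world to camera coordinates, as OpenCV has them. Camera axes: x right, y down, z forward; pixel columns grow to the right and rows downward; lengths in mm; the calibration is good to about 2 mm. A picture is of the moment at which its call begins. camera_params takes no time and is no camera call.
- close_job(): hands the job in; it is judged then, once.
The state is a dict: "t": time; "qpos": joint angles; "qvel": joint speeds; "joint_torque": joint torques, N m; "ee_pos": TCP position; "orientation": TCP orientation; "ft_force": force on the tool from outside, world axes, zero at the start; "moment": the same for the moment, N m; "width": finger opening in mm; "grasp_force": force on a finger pad.
Only numpy, scipy, OpenCV 4.12 (cv2) and the standard library are available. Lean on these libraries where they do the work, as an engineer would, in place of code of your own. Each camera call takes 0.05 s, during which the arm holds its last target. There are 200 camera calls.

## Working session

There is one attempt and no reset: what is moved stays moved. The work goes in short steps, Python scripts to look and compute and a tool call to move; the robot and the scene stay as the last step left them, time stands still between calls to the robot, and variables do not carry over. Pictures are saved under pics/ and viewed, at most 10 in all, crops included, and the job is handed in when it is done.

Besides the shell and the picture viewer there is one more tool, called after "Call:" as name(argument=value, ...), one argument or row to a line, values as JSON. servo_tool: Moves the arm, as the interface text tells. Its arguments: {"type":"object","properties":{"plan":{"type":"array"}},"required":["plan"]}

```bash
mkdir -p pics; cat > h.py <<'E'
import numpy as np, cv2
from workcell import readout, vision
def P(n):
    c=vision.camera_params(n);K=np.array([[c['fx'],0,c['cx']],[0,c['fy'],c['cy']],[0,0,1.]])
    return K,np.array(c['D'],float),np.array(c['rvec'],float),np.array(c['tvec'],float)
def ray(n,uv):
    K,D,r,t=P(n);R=cv2.Rodrigues(r)[0]
    p=cv2.undistortPoints(np.array(uv,float).reshape(-1,1,2),K,D)[:,0]
    d=np.c_[p,np.ones(len(p))]@R
    return -R.T@t,d
def onz(n,uv,z):
    o,d=ray(n,uv);return o+d*((z-o[2])/d[:,2])[:,None]
def proj(n,X):
    K,D,r,t=P(n);return cv2.projectPoints(np.array(X,float).reshape(-1,1,3),r,t,K,D)[0][:,0]
def snap(n,f):
    im=vision.get_image(n);cv2.imwrite('pics/'+f,im[:,:,::-1]);return im
E
python3 - <<'E'
from h import *
for n in('top','side'):
    snap(n,n+'0.png');print(n,ray(n,[[320,240]]))
o=readout.get_obs();print(o)
E
```

```text
top (array([ 503.84790562,    6.07470567, 1007.48537808]), array([[ 0.0061319 , -0.0183788 , -0.99996445]]))
side (array([356.75164302, 436.15398859, 624.86383747]), array([[ 0.25675569, -0.59262571, -0.76351179]]))
{'t': 0.1, 'qpos': array([-1.30296201e+00,  4.23733585e-01,  1.63059519e+00, -3.98394300e-05,
        1.08862887e+00, -1.90274407e-02]), 'qvel': array([ 5.37293320e-05, -4.38846666e-04,  9.70718132e-04,  5.15973458e-04,
       -3.63037951e-04,  1.55367452e-03]), 'joint_torque': array([ 9.64908868e-04, -5.45615172e+01, -2.74324304e+01,  6.44647703e-02,
        1.88732432e-02, -1.93962035e-05]), 'ee_pos': array([ 176.73629153, -599.08155006,  302.0058452 ]), 'orientation': array([-3.10799257e+00, -4.48893758e-01,  3.20907316e-04]), 'ft_force': array([-0.42551099, -1.08562305,  0.07715631]), 'moment': array([0.01859154, 0.03353505, 0.00029618]), 'grasp_force': 0.0, 'width': 88.22706544759498}
```

View pics/top0.png

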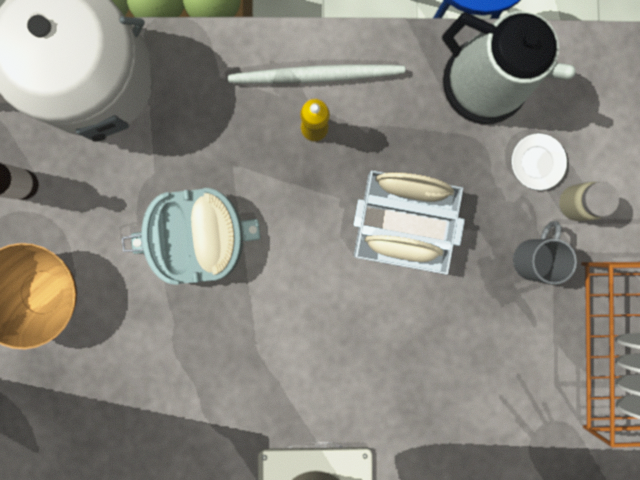

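View pics/side0.png

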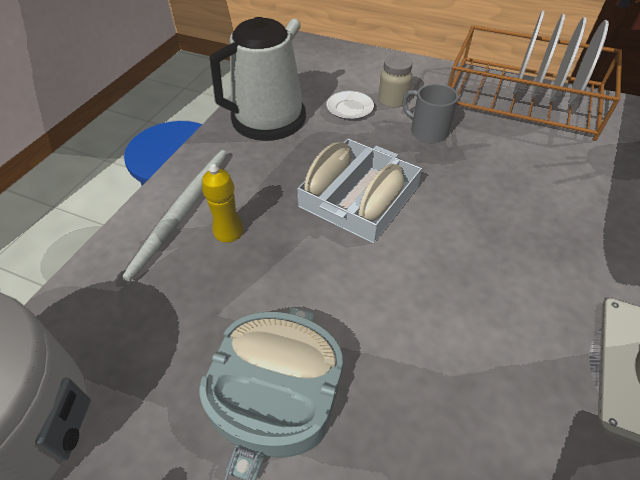

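The top view has world +x up and +y to the left. The pocket is at (212,235) with its crimp to the right (-y). The box is centred near (411,222), with its empty bay in the middle. The next step is to measure both.

```bash
python3 - <<'E'
from h import *
im=cv2.imread('pics/top0.png');hsv=cv2.cvtColor(im,cv2.COLOR_BGR2HSV)
for p in [(212,235),(410,185),(405,248),(418,222),(372,195),(455,222),(170,240),(250,230),(300,250)]:print(p,hsv[p[1],p[0]])
m=cv2.inRange(hsv,(12,40,120),(32,255,255));m[:160]=0;m[300:]=0
n,l,s,c=cv2.connectedComponentsWithStats(m)
for i in range(1,n):
    if s[i,4]<300 or s[i,0]<130 or s[i,0]>480:continue
    ys,xs=np.where(l==i);h=cv2.convexHull(np.c_[xs,ys].astype(np.int32))[:,0]
    z=52 if s[i,0]<300 else 75
    X=onz('top',h,z)[:,:2].astype(np.float32);r=cv2.minAreaRect(X);print(s[i],r,cv2.boxPoints(r).round(1).tolist())
a=cv2.resize(im[165:295,130:270],None,fx=4,fy=4,interpolation=cv2.INTER_CUBIC)[:520]
b=cv2.resize(im[165:295,345:400+75],None,fx=4,fy=4,interpolation=cv2.INTER_CUBIC)
s=cv2.imread('pics/side0.png')
cv2.imwrite('pics/c1.png',cv2.resize(np.hstack([im[165:295,135:265],im[160:290,345:475]]),(800,400),interpolation=cv2.INTER_CUBIC))
cv2.imwrite('pics/c2.png',cv2.resize(np.hstack([s[300:480,190:370],s[120:300,280:460]]),(800,400),interpolation=cv2.INTER_CUBIC))
E
```

```text
(212, 235) [ 25  42 229]
(410, 185) [ 24  46 225]
(405, 248) [ 26  26 243]
(418, 222) [ 21  15 235]
(372, 195) [ 98  19 202]
(455, 222) [ 94  17 213]
(170, 240) [ 85  32 197]
(250, 230) [ 33  17 167]
(300, 250) [ 23  14 159]
[ 376  172   77   28 1373] ((607.235595703125, -181.86346435546875), (140.79991149902344, 44.898948669433594), 78.54207611083984) [[571.2000122070312, -246.39999389648438], [615.2999877929688, -255.3000030517578], [643.2000122070312, -117.30000305175781], [599.2000122070312, -108.4000015258789]]
[ 201  194   33   80 1236] ((521.5199584960938, 173.7115478515625), (54.9569206237793, 143.1608123779297), 84.24152374267578) [[447.5, 153.60000610351562], [590.0, 139.1999969482422], [595.5, 193.89999389648438], [453.1000061035156, 208.1999969482422]]
[365 236  77  25 751] ((493.87823486328125, -160.20486450195312), (140.23789978027344, 35.864906311035156), 80.17286682128906) [[464.20001220703125, -226.1999969482422], [499.6000061035156, -232.39999389648438], [523.5, -94.19999694824219], [488.20001220703125, -88.0999984741211]]
```

View pics/c1.png

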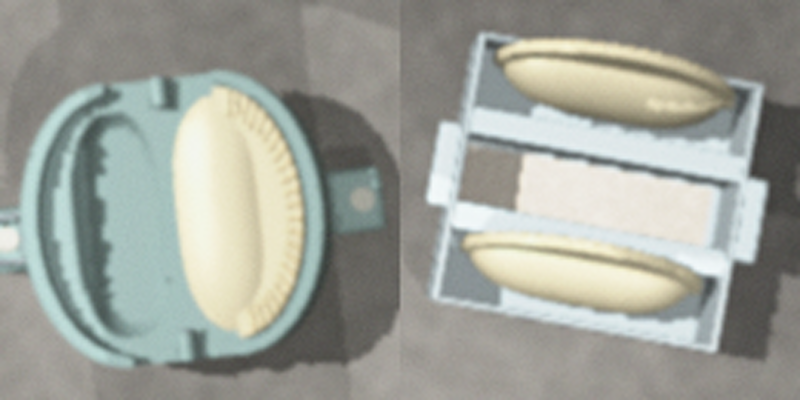

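View pics/c2.png

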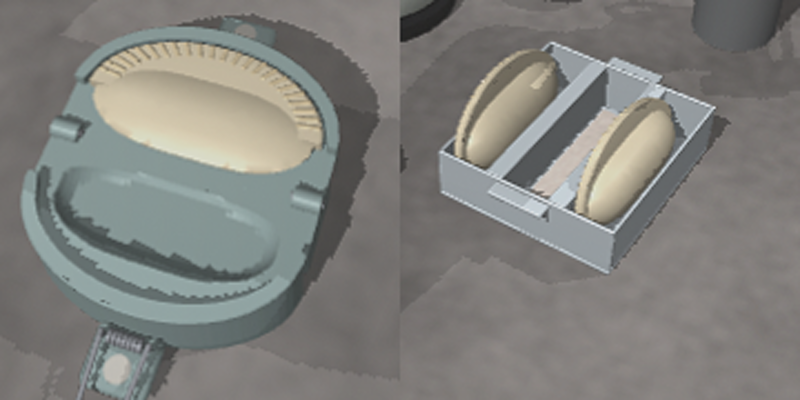

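Both crops show the shapes clearly. In c1 the pocket fold is at (175,205), the crimp edge at (302,215) and the ends at (222,88) and (240,335). The hinge lugs are at (158,92) and (192,343). The box rim corners are (480,35), (762,83), (716,350) and (433,298). The filed pockets have their flat side to world +x.

```bash
python3 - <<'E'
from h import *
L=lambda p:[(p[0])/3.077+135,p[1]/3.077+165]
R=lambda p:[(p[0]-400)/3.077+345,p[1]/3.077+160]
c=onz('top',[R(p) for p in [(480,35),(762,83),(716,350),(433,298)]],50)[:,:2];print('box',c.round(1).tolist(),c.mean(0))
d=(c[0]-c[3])+(c[1]-c[2]);e=(c[0]-c[1])+(c[3]-c[2]);print('yaw x',np.degrees(np.arctan2(d[1],d[0])),np.degrees(np.arctan2(-e[0],e[1])),np.linalg.norm(d)/2,np.linalg.norm(e)/2)
bay=c.mean(0)
lug=onz('top',[L(p) for p in[(158,92),(192,343)]],54)[:,:2];print('lugs',lug,np.linalg.norm(lug[0]-lug[1]))
im=cv2.imread('pics/top0.png');hsv=cv2.cvtColor(im,cv2.COLOR_BGR2HSV)
m=cv2.inRange(hsv,(15,22,190),(35,255,255));m=cv2.morphologyEx(m,cv2.MORPH_CLOSE,np.ones((3,3)))
n,l,s,_=cv2.connectedComponentsWithStats(m);i=l[235,212];ys,xs=np.where(l==i);print(s[i])
h=cv2.convexHull(np.c_[xs,ys].astype(np.int32))[:,0];X=onz('top',h,52)[:,:2].astype(np.float32);print('pocket',cv2.minAreaRect(X))
# handle tabs / side view check: crimp edge mid & fold in side crop
S=lambda p:[p[0]/2.222+190,p[1]/2.222+300]
T=lambda p:[(p[0]-400)/2.222+280,p[1]/2.222+120]
print('side lugs',onz('side',[S((65,125)),S((308,193))],54)[:,:2])
c2=onz('side',[T(p) for p in[(550,43),(714,107),(610,232),(440,152)]],50)[:,:2];print('side box',c2.round(1).tolist(),c2.mean(0))
E
```

```text
box [[636.3, -106.8], [606.9, -278.0], [445.7, -248.0], [478.3, -77.2]] [ 541.79198455 -177.47968814]
yaw x -10.5720966939122 -10.267652055549544 162.36452336499744 173.74309814206643
lugs [[593.64016926 232.70646634]
 [444.46494801 212.64240549]] 150.51848116593084
[ 191  193   42   82 2242]
pocket ((523.237060546875, 185.9278564453125), (149.239990234375, 73.30919647216797), 3.791001796722412)
side lugs [[592.82848556 233.36120934]
 [441.95423694 214.78782454]]
side box [[603.1, -274.0], [444.6, -246.2], [479.2, -77.3], [634.7, -106.8]] [ 540.39938279 -176.08793693]
```

Call:
servo_tool(
  plan=[
    [[1,0.2,0.45,0,0,0,0.4],[1,0.36,0.85,-0.1,0,0,0.7],[1,0.36,0.85,-0.1,0,0,0.7],[1,0.36,0.85,-0.1,0,0,0.7],[1,0.36,0.85,-0.1,0,0,0.7]],
  ],
)

```text
t: 0.52
ee_pos: [242.5, -443.7, 286.1]
orientation: [-3.015, -0.881, 0.0]
ft_force: [1.2, 0.3, 0.3]
width: 58.0
grasp_force: 0.0
```

Call:
servo_tool(
  plan=[
    [[1,0.36,0.85,-0.1,0,0,0.7],[1,0.36,0.85,-0.1,0,0,0.7],[1,0.36,0.85,-0.1,0,0,0.7],[1,0.36,0.85,-0.1,0,0,0.7],[1,0.36,0.85,-0.1,0,0,0.7]],
  ],
)

```text
t: 0.93
ee_pos: [314.5, -273.7, 266.4]
orientation: [-2.846, -1.33, 0.0]
ft_force: [1.3, 0.3, -0.8]
width: 24.6
grasp_force: 0.0
```

Call:
servo_tool(
  plan=[
    [[1,0.34,0.85,-0.1,0,0,0.65],[1,0.34,0.85,-0.1,0,0,0.65],[1,0.34,0.85,-0.1,0,0,0.65],[1,0.34,0.85,-0.1,0,0,0.65],[1,0.34,0.85,-0.1,0,0,0.65]],
  ],
)

```text
t: 1.35
ee_pos: [382.6, -103.7, 246.5]
orientation: [2.63, 1.719, 0.0]
ft_force: [1.1, -0.2, -0.5]
width: 0.4
grasp_force: 0.0
```

Call:
servo_tool(
  plan=[
    [[1,0.34,0.85,-0.1,0,0,0.65],[1,0.34,0.85,-0.1,0,0,0.65],[1,0.34,0.85,-0.1,0,0,0.65],[1,0.34,0.85,-0.1,0,0,0.65],[1,0.34,0.85,-0.1,0,0,0.65]],
  ],
)

```text
t: 1.77
ee_pos: [450.6, 66.5, 226.4]
orientation: [-2.36, -2.074, 0.0]
ft_force: [0.1, 0.5, 1.2]
width: 0.5
grasp_force: 0.0
```

Call:
servo_tool(
  plan=[
    [[1,0.34,0.85,-0.1,0,0,0.65],[1,0.34,0.85,-0.1,0,0,0.65],[1,0.34,0.85,-0.1,0,0,0.65],[1,0.34,0.85,0,0,0,0.4],[1,0.2,0.3,0,0,0,0]],
  ],
)

```text
t: 2.18
ee_pos: [513.9, 216.5, 214.4]
orientation: [-2.134, -2.306, -0.002]
ft_force: [0.1, 0.1, 0.3]
width: 0.6
grasp_force: 0.0
```

Call:
servo_tool(
  plan=[
    [[1,0,0,0,0,0,0]],
  ],
)

```text
t: 2.27
ee_pos: [514.3, 215.5, 214.5]
orientation: [2.135, 2.304, 0.003]
ft_force: [0.2, -0.9, 1.0]
width: 0.5
grasp_force: 0.0
```

Call:
servo_tool(
  plan=[
    [[1,0.12,0.13,-0.4,0,0,0.6],[1,0,0,-0.7,0,0,0],[1,0,0,-0.4,0,0,0],[1,0,0,0,0,0,0]],
  ],
)

```text
t: 2.6
ee_pos: [515.1, 216.1, 151.5]
orientation: [-2.077, -2.353, 0.01]
ft_force: [-1.2, -0.8, 0.3]
width: 0.5
grasp_force: 0.0
```

```bash
python3 - <<'E'
from h import *
a=snap('side','s1.png');b=snap('top','t1.png');o=readout.get_obs();print(o['ee_pos'],o['ft_force'])
A=cv2.resize(a[290:470,190:370],(400,400),interpolation=cv2.INTER_CUBIC);B=cv2.resize(b[165:295,135:265],(400,400),interpolation=cv2.INTER_CUBIC)
cv2.imwrite('pics/c3.png',np.hstack([A,B])[:,:,::-1])
E
```

```text
[516.97696228 216.90140353 154.37287849] [0.29054751 0.00338362 1.35910011]
```

View pics/c3.png

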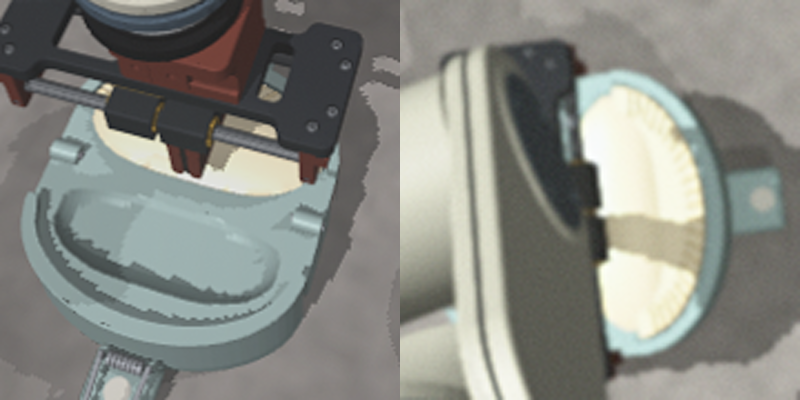

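The fingertips hang above the fold, at (185,175) in the side crop, with the pocket still flat. Now I press.

Call:
servo_tool(
  plan=[
    [[1,0.04,0.08,-0.2,0,0,0],[1,0,0,-0.2,0,0,0],[1,0,0,-0.1,0,0,0],[1,0,0,-0.07,0,0,0],[1,0,0,-0.05,0,0,0]],
  ],
)

```text
t: 3.12
ee_pos: [519.3, 220.9, 129.8]
orientation: [2.078, 2.356, 0.0]
ft_force: [0.9, -1.8, 3.9]
width: 0.3
grasp_force: 2.0
```

Call:
servo_tool(
  plan=[
    [[1,0,-0.01,-0.05,0,0,0],[1,0,-0.01,-0.05,0,0,0],[1,0,-0.01,-0.05,0,0,0]],
  ],
)

```text
t: 3.37
ee_pos: [519.8, 219.9, 124.5]
orientation: [2.077, 2.356, 0.002]
ft_force: [-1.9, -3.5, 17.6]
width: 0.2
grasp_force: 8.3
```

Call:
servo_tool(
  plan=[
    [[1,0,-0.02,-0.05,0,0,0],[1,0,-0.03,-0.05,0,0,0],[1,0.01,-0.03,-0.05,0,0,0]],
  ],
)

```text
t: 3.62
ee_pos: [520.9, 217.1, 119.6]
orientation: [2.077, 2.355, 0.005]
ft_force: [-2.4, 0.1, 18.5]
width: 0.4
grasp_force: 9.9
```

Call:
servo_tool(
  plan=[
    [[1,0,-0.04,-0.04,0,0,0],[1,0.01,-0.05,-0.03,0,0,0],[1,0,0,0,0,0,0]],
  ],
)

```text
t: 3.87
ee_pos: [521.4, 213.7, 116.3]
orientation: [2.077, 2.355, 0.006]
ft_force: [0.0, 2.1, 7.1]
width: 0.5
grasp_force: 4.0
```

Call:
servo_tool(
  plan=[
    [[1,0,-0.05,-0.02,0,0,0],[1,0.01,-0.05,0,0,0,0],[1,0,0,0,0,0,0]],
  ],
)

```text
t: 4.12
ee_pos: [521.8, 210.3, 115.5]
orientation: [2.078, 2.355, 0.007]
ft_force: [-0.9, 6.6, 7.7]
width: 0.7
grasp_force: 5.9
```

```bash
python3 - <<'E'
from h import *
a=snap('side','s2.png');b=snap('top','t2.png');o=readout.get_obs();print(o['ee_pos'],o['ft_force'])
A=cv2.resize(a[290:470,190:370],(400,400),interpolation=cv2.INTER_CUBIC);B=cv2.resize(b[165:295,135:265],(400,400),interpolation=cv2.INTER_CUBIC)
cv2.imwrite('pics/c4.png',np.hstack([A,B])[:,:,::-1])
E
```

```text
[521.76231612 210.35785522 115.46377598] [0.09960605 6.72239237 7.49066505]
```

View pics/c4.png

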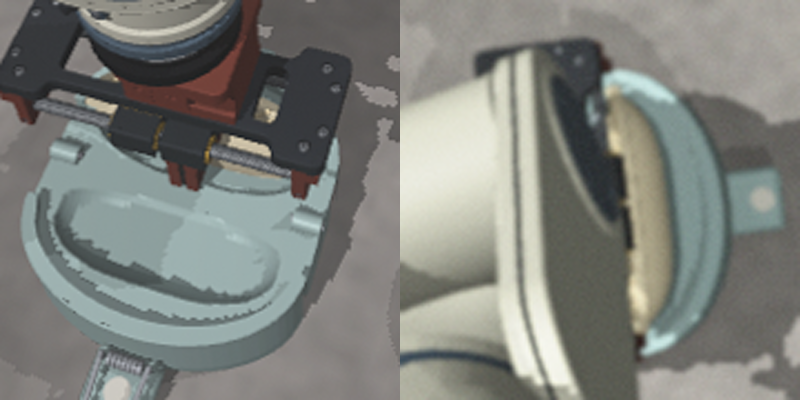

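The pocket has turned. In the top crop its belly side shows at (655,200) and the ledge is bare. I'll back off outwards, lift, and swing to the -y side while yawing for the grasp.

Call:
servo_tool(
  plan=[
    [[0.4,-0.02,0.15,0,0,0,0],[1,-0.02,0.12,0.1,0,0,0],[1,0,0,0.5,0,0,0],[1,0,0,1,0,0,0],[1,0,0,1,0,0,0.5]],
  ],
)

```text
t: 4.63
ee_pos: [517.5, 219.5, 218.0]
orientation: [-2.025, -2.399, 0.006]
ft_force: [0.7, 0.8, 0.4]
width: 0.8
grasp_force: 0.0
```

Call:
servo_tool(
  plan=[
    [[1,0,0,0.8,0,0,1],[1,0,-0.25,0.2,0,0,1],[1,0,-0.3,0,0,0,1],[1,0,-0.3,0,0,0,1],[1,0,-0.3,0,0,0,1]],
  ],
)

```text
t: 5.05
ee_pos: [518.6, 173.5, 258.7]
orientation: [1.452, 2.786, 0.001]
ft_force: [0.4, -0.3, -0.7]
width: 0.7
grasp_force: 0.0
```

Call:
servo_tool(
  plan=[
    [[0.5,0,-0.3,0,0,0,1],[0.5,0,-0.3,0,0,0,1],[0.5,0,-0.3,0,0,0,1],[0.5,0,-0.3,0,0,0,1],[0.5,0,-0.3,0,0,0,1]],
  ],
)

```text
t: 5.47
ee_pos: [518.5, 113.3, 258.1]
orientation: [-0.815, -3.034, -0.0]
ft_force: [0.2, 0.4, -0.5]
width: 22.2
grasp_force: 0.0
```

Call:
servo_tool(
  plan=[
    [[0.5,0,-0.4,0,0,0,1],[0.5,0,-0.4,0,0,0,1],[0.5,0,-0.4,0,0,0,1],[0.5,0,-0.4,0,0,0,1],[0.5,0,-0.4,0,0,0,1]],
  ],
)

```text
t: 5.88
ee_pos: [518.5, 33.2, 258.1]
orientation: [-0.139, -3.138, -0.0]
ft_force: [-0.3, -0.8, -0.4]
width: 21.7
grasp_force: 0.0
```

Call:
servo_tool(
  plan=[
    [[0.5,0,-0.4,0,0,0,1],[0.5,0,-0.3,0,0,0,1],[0.5,0,0,0,0,0,0],[0.5,0,0,0,0,0,0]],
  ],
)

```text
t: 6.22
ee_pos: [518.7, 5.6, 258.2]
orientation: [0.122, -3.139, -0.001]
ft_force: [0.2, 0.4, -0.1]
width: 21.7
grasp_force: 0.0
```

```bash
python3 - <<'E'
from h import *
a=snap('side','s3.png');b=snap('top','t3.png');o=readout.get_obs();print(o['ee_pos'],o['orientation'],o['qpos'],o['width'])
A=cv2.resize(a[290:470,190:370],(400,400),interpolation=cv2.INTER_CUBIC);B=cv2.resize(b[165:295,135:265],(400,400),interpolation=cv2.INTER_CUBIC)
cv2.imwrite('pics/c5.png',np.hstack([A,B])[:,:,::-1])
E
```

```text
[518.71250212   6.31446392 258.20034888] [ 1.24763321e-01 -3.13892564e+00 -4.44686632e-04] [-1.08899715e-02  3.29045317e-01  1.89854181e+00  3.44934146e-04
  9.14208108e-01 -1.66134934e+00] 22.281072069765038
```

View pics/c5.png

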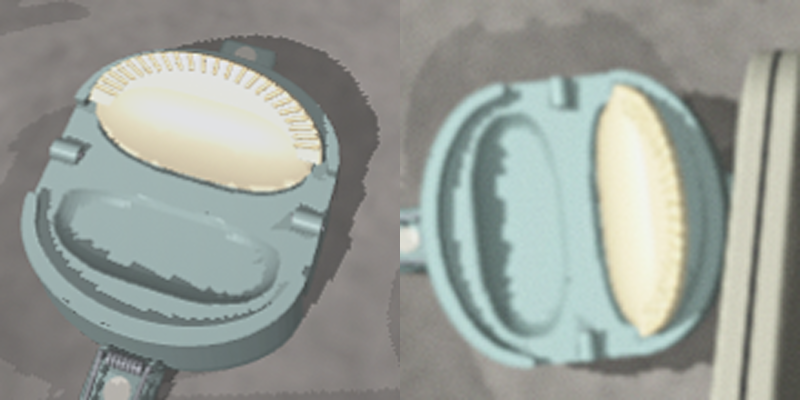

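```bash
cat >> h.py <<'E'
O=np.array([523,192,0.]);MX=np.array([-.127,.992,0]);MY=np.array([-.992,-.127,0])
def tri(ut,us):
    (a,d),(b,e)=ray('top',[ut]),ray('side',[us]);d=d[0];e=e[0]
    s=np.linalg.lstsq(np.c_[d,-e],b-a,rcond=None)[0];p,q=a+s[0]*d,b+s[1]*e
    return (p+q)/2,np.linalg.norm(p-q)
E
python3 - <<'E'
from h import *
im=cv2.imread('pics/t3.png');hsv=cv2.cvtColor(im,cv2.COLOR_BGR2HSV)
Rz=lambda p:[(p[0]-400)/3.077+135,p[1]/3.077+165]; S=lambda p:[p[0]/2.222+190,p[1]/2.222+290]
X,g=tri(Rz((688,210)),S((200,54)));print('crimp?',X,g,(X-O)@MX,(X-O)@MY)
# fitted prediction: project outer edge mid for thetas
c=O+[0,0,55.5]
def pt(a,y,n,th):
    s,k=np.sin(th),np.cos(th);return c+MX*(a*k+(n-5.5)*s)+MY*y+np.array([0,0,1])*(-a*s+(n-5.5)*k)
for th in (30,40,45,50,55,60):
    p=[pt(-46,0,0,np.radians(th)),pt(0,75,0,np.radians(th)),pt(0,-75,0,np.radians(th))]
    t=proj('top',p);s=proj('side',p)
    print(th,((t-[135,165])*3.077+[400,0]).round().tolist(),((s-[190,290])*2.222).round().tolist())
E
```

```text
crimp? [529.78209755 154.73891573  82.07573159] 16.211585784428802 -37.82432198027706 -1.9956830648761257
30 [[693.0, 200.0], [649.0, 335.0], [616.0, 85.0]] [[220.0, 56.0], [319.0, 161.0], [88.0, 100.0]]
40 [[684.0, 201.0], [650.0, 335.0], [617.0, 85.0]] [[217.0, 55.0], [320.0, 159.0], [88.0, 98.0]]
45 [[679.0, 201.0], [650.0, 335.0], [618.0, 85.0]] [[215.0, 55.0], [320.0, 158.0], [89.0, 97.0]]
50 [[674.0, 201.0], [651.0, 335.0], [618.0, 85.0]] [[214.0, 56.0], [320.0, 158.0], [89.0, 97.0]]
55 [[668.0, 202.0], [651.0, 335.0], [619.0, 85.0]] [[212.0, 58.0], [320.0, 157.0], [89.0, 96.0]]
60 [[662.0, 203.0], [651.0, 334.0], [619.0, 85.0]] [[210.0, 60.0], [320.0, 156.0], [89.0, 95.0]]
```

```bash
python3 - <<'E'
from h import *
im=cv2.imread('pics/t3.png');hsv=cv2.cvtColor(im,cv2.COLOR_BGR2HSV)
for v in (228,231,234):print([(u,hsv[v,u].tolist()) for u in range(218,236)])
c=O+[0,0,55.5]
for th in (35,40,45,50,55):
    t=np.radians(th);s,k=np.sin(t),np.cos(t);o=[]
    for a,n in((-46,-4),(-46,4),(-29,0)):
        o.append(c+MX*(a*k+(n-5.5)*s)+np.array([0,0,1])*(-a*s+(n-5.5)*k))
    print(th,proj('top',o).round(1).tolist())
E
```

```text
[(218, [26, 29, 243]), (219, [25, 33, 242]), (220, [24, 34, 241]), (221, [25, 36, 241]), (222, [26, 36, 241]), (223, [26, 36, 241]), (224, [27, 41, 238]), (225, [23, 50, 209]), (226, [24, 49, 168]), (227, [27, 38, 146]), (228, [63, 20, 142]), (229, [81, 38, 141]), (230, [87, 33, 140]), (231, [83, 38, 141]), (232, [83, 34, 136]), (233, [84, 37, 130]), (234, [83, 38, 135]), (235, [86, 36, 141])]
[(218, [24, 30, 244]), (219, [25, 29, 244]), (220, [25, 34, 242]), (221, [26, 43, 238]), (222, [26, 54, 231]), (223, [26, 54, 232]), (224, [25, 55, 231]), (225, [24, 59, 209]), (226, [25, 60, 170]), (227, [25, 44, 146]), (228, [48, 18, 140]), (229, [83, 31, 139]), (230, [82, 40, 142]), (231, [87, 38, 140]), (232, [83, 31, 138]), (233, [81, 34, 126]), (234, [84, 40, 129]), (235, [85, 36, 135])]
[(218, [24, 31, 244]), (219, [25, 33, 243]), (220, [26, 30, 243]), (221, [25, 36, 242]), (222, [26, 37, 239]), (223, [27, 39, 238]), (224, [27, 35, 239]), (225, [25, 49, 232]), (226, [25, 52, 193]), (227, [24, 50, 157]), (228, [39, 29, 142]), (229, [77, 25, 143]), (230, [85, 35, 140]), (231, [88, 36, 136]), (232, [84, 38, 135]), (233, [80, 39, 130]), (234, [84, 38, 129]), (235, [82, 33, 138])]
35 [[230.4, 230.0], [227.3, 230.2], [222.0, 231.2]]
40 [[229.1, 230.0], [225.7, 230.3], [221.2, 231.3]]
45 [[227.6, 230.1], [223.9, 230.5], [220.2, 231.4]]
50 [[226.0, 230.3], [222.0, 230.7], [219.1, 231.5]]
55 [[224.2, 230.4], [220.0, 230.9], [218.0, 231.6]]
```

Matching the edges gives a turn of about 45°. I'll tilt the tool 45° and move to a pre-grasp 60 mm back along the crimp's plane.

Call:
servo_tool(
  plan=[
    [[0.41,0.05,0.16,-0.2,0,0,0.54],[0.41,0.05,0.16,-0.22,0.99,0.13,0],[0.41,0.05,0.16,-0.22,0.99,0.13,0],[0.41,0.05,0.16,-0.22,0.99,0.13,0],[0.41,0.05,0.16,-0.22,0.99,0.13,0]],
  ],
)

```text
t: 6.73
ee_pos: [529.2, 39.2, 215.2]
orientation: [0.197, -3.065, -0.546]
ft_force: [-0.7, -0.3, -0.1]
width: 25.8
grasp_force: 0.0
```

Call:
servo_tool(
  plan=[
    [[0.41,0.05,0.16,-0.22,0.99,0.13,0],[0.41,0.05,0.16,-0.22,0.99,0.13,0],[0.41,0.05,0.16,-0.22,0.99,0.13,0],[0.41,0.05,0.16,-0.22,0.99,0.13,0],[0.41,0.05,0.13,-0.2,0.99,0.13,0]],
  ],
)

```text
t: 7.15
ee_pos: [539.1, 69.7, 171.7]
orientation: [0.183, -2.849, -1.185]
ft_force: [0.8, 0.4, -0.0]
width: 26.0
grasp_force: 0.0
```

Call:
servo_tool(
  plan=[
    [[0.41,0,0,0,0,0,0],[0.41,0,0,0,0,0,0]],
  ],
)

```text
t: 7.32
ee_pos: [538.4, 68.8, 170.8]
orientation: [0.181, -2.85, -1.175]
ft_force: [-0.1, -0.8, -0.2]
width: 26.2
grasp_force: 0.0
```

```bash
python3 - <<'E'
from h import *
o=readout.get_obs();R=cv2.Rodrigues(o['orientation'])[0];print(o['ee_pos'],R.round(3),o['qpos'],o['width'])
a=R[:,2];print('tilt theta',np.degrees(np.arcsin(-a[2])),'ytool',R[:,1])
E
```

```text
[538.43590525  68.79384205 170.8234174 ] [[-0.992 -0.088 -0.094]
 [-0.129  0.704  0.699]
 [ 0.005  0.705 -0.709]] [-0.18327988  0.63502662  1.85294457  0.83586157  1.12715411 -2.44076198] 26.239028375088047
tilt theta 45.155424104206354 ytool [-0.08784298  0.70357567  0.70517011]
```

Call:
servo_tool(
  plan=[
    [[0.41,-0.03,0.26,-0.26,0,0,0],[0.41,-0.03,0.26,-0.26,0,0,0],[0.41,-0.03,0.2,-0.2,0,0,0],[0.41,-0.02,0.13,-0.13,0,0,0],[0.41,0,0.08,-0.08,0,0,0]],
  ],
)

```text
t: 7.73
ee_pos: [533.6, 107.2, 133.9]
orientation: [0.186, -2.85, -1.178]
ft_force: [0.5, -0.8, 0.1]
width: 25.8
grasp_force: 0.0
```

Call:
servo_tool(
  plan=[
    [[0.41,-0.01,0.07,-0.06,0,0,0],[0.41,0,0.05,-0.05,0,0,0],[0.41,0,0,0,0,0,0]],
  ],
)

```text
t: 7.98
ee_pos: [534.0, 110.9, 130.1]
orientation: [0.184, -2.851, -1.179]
ft_force: [-0.1, -0.7, -0.7]
width: 25.8
grasp_force: 0.0
```

```bash
python3 - <<'E'
from h import *
a=snap('side','s4.png');b=snap('top','t4.png');o=readout.get_obs();print(o['ee_pos'],o['ft_force'])
A=cv2.resize(a[270:450,190:370],(400,400),interpolation=cv2.INTER_CUBIC);B=cv2.resize(b[165:295,135:265],(400,400),interpolation=cv2.INTER_CUBIC)
cv2.imwrite('pics/c6.png',np.hstack([A,B])[:,:,::-1])
E
```

```text
[534.18434707 110.43846489 130.39773446] [ 0.49491899 -0.17199521  0.45764152]
```

View pics/c6.png

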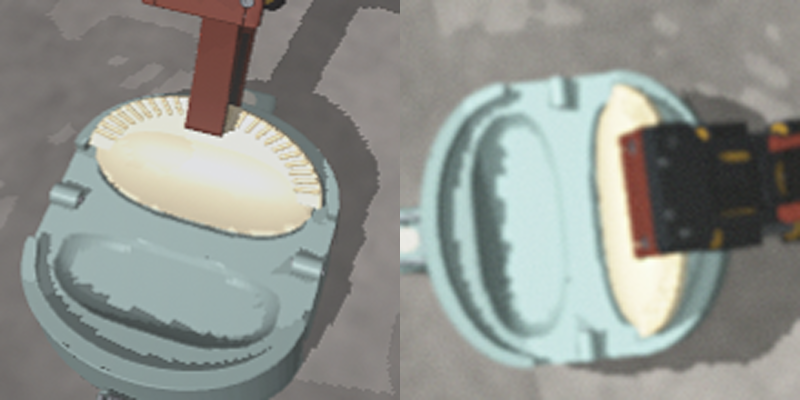

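The upper finger lies over the middle of the crimp, with its tip at (205,130) in the side crop, and there's no contact force. Closing.

Call:
servo_tool(
  plan=[
    [[1,0,0,0,0,0,0],[1,0,0,0,0,0,0],[1,0,0,0,0,0,0],[1,0,0,0,0,0,0],[1,0,0,0,0,0,0]],
  ],
)

```text
t: 8.5
ee_pos: [534.3, 110.4, 130.7]
orientation: [0.184, -2.852, -1.18]
ft_force: [0.1, -1.7, 3.3]
width: 7.6
grasp_force: 29.8
```

Call:
servo_tool(
  plan=[
    [[1,0,0,0.1,0,0,0],[1,0,0,0.2,0,0,0],[1,0,0,0.3,0,0,0],[1,0,0,0.4,0,0,0],[1,0,0,0.5,0,0,0]],
  ],
)

```text
t: 8.92
ee_pos: [533.5, 110.6, 190.9]
orientation: [0.183, -2.85, -1.178]
ft_force: [-0.2, 0.7, -2.3]
width: 7.7
grasp_force: 30.0
```

Call:
servo_tool(
  plan=[
    [[1,0,0,0.6,0,0,0],[1,0,0,0.6,0,0,0],[1,0,0,0.5,-0.5,-0.06,0],[1,0,0,0.3,-0.6,-0.08,0],[1,0,0,0.2,-0.6,-0.08,0]],
  ],
)

```text
t: 9.33
ee_pos: [534.3, 110.3, 280.9]
orientation: [0.19, -2.944, -0.962]
ft_force: [0.2, 0.8, -2.2]
width: 7.6
grasp_force: 30.0
```

Held and lifted clear. Now I bring it upright, carry it over to the box and yaw by about -108°.

Call:
servo_tool(
  plan=[
    [[1,0,-0.1,0,-0.9,-0.115,0],[1,0,-0.2,0,-0.9,-0.115,0],[1,0,-0.2,0,-0.9,-0.115,0],[1,0,-0.2,0,-0.9,-0.115,0],[1,0,-0.2,0,-0.9,-0.115,0]],
  ],
)

```text
t: 9.75
ee_pos: [533.8, 74.1, 279.6]
orientation: [0.198, -3.098, -0.365]
ft_force: [-0.7, 1.1, -1.5]
width: 7.8
grasp_force: 30.0
```

Call:
servo_tool(
  plan=[
    [[1,0,-0.2,0,-0.9,-0.115,0],[1,0,-0.2,0,-0.9,-0.115,0],[1,0,-0.2,0,-0.9,-0.115,0],[1,0,-0.2,0,0,0,-0.7],[1,0.02,-0.25,0,0,0,-0.98]],
  ],
)

```text
t: 10.17
ee_pos: [534.2, 33.2, 279.3]
orientation: [-0.032, -3.14, -0.001]
ft_force: [0.3, 0.2, -2.0]
width: 7.7
grasp_force: 30.0
```

Call:
servo_tool(
  plan=[
    [[1,0.03,-0.25,0,0,0,-0.98],[1,0.03,-0.25,0,0,0,-0.98],[1,0.03,-0.25,0,0,0,-0.98],[1,0.03,-0.25,0,0,0,-0.98],[1,0.03,-0.25,0,0,0,-0.98]],
  ],
)

```text
t: 10.58
ee_pos: [540.4, -17.9, 279.2]
orientation: [-0.703, -3.06, -0.002]
ft_force: [0.0, -0.0, -2.2]
width: 7.7
grasp_force: 30.0
```

Call:
servo_tool(
  plan=[
    [[1,0.03,-0.25,0,0,0,-0.98],[1,0.03,-0.25,0,0,0,-0.98],[1,0.03,-0.25,0,0,0,-0.98],[1,0.03,-0.25,0,0,0,-0.98],[1,0.03,-0.25,0,0,0,-0.98]],
  ],
)

```text
t: 11.0
ee_pos: [546.3, -67.8, 279.2]
orientation: [-1.336, -2.842, -0.003]
ft_force: [-0.6, -0.1, -1.8]
width: 7.6
grasp_force: 30.0
```

Call:
servo_tool(
  plan=[
    [[1,0.03,-0.25,0,0,0,-0.98],[1,0.03,-0.25,0,0,0,-0.98],[1,0.03,-0.25,0,0,0,-0.98],[1,0.03,-0.25,0,0,0,-0.98],[1,0.03,-0.25,0,0,0,-0.98]],
  ],
)

```text
t: 11.42
ee_pos: [552.4, -117.8, 279.2]
orientation: [-1.909, -2.494, -0.004]
ft_force: [0.5, -0.1, -2.3]
width: 8.0
grasp_force: 30.0
```

Call:
servo_tool(
  plan=[
    [[1,0.03,-0.25,0,0,0,-0.98],[1,0.03,-0.25,0,0,0,-0.98],[1,0.03,-0.25,0,0,0,-0.98],[1,0.03,-0.25,0,0,0,-0.98],[1,0,0,0,0,0,-0.5]],
  ],
)

```text
t: 11.83
ee_pos: [557.4, -158.8, 279.3]
orientation: [2.353, 2.081, 0.004]
ft_force: [-0.5, -0.4, -1.9]
width: 8.1
grasp_force: 30.0
```

Call:
servo_tool(
  plan=[
    [[1,0,0,0,0,0,0],[1,0,0,0,0,0,0]],
  ],
)

```text
t: 12.0
ee_pos: [557.2, -157.4, 278.9]
orientation: [-2.346, -2.089, -0.004]
ft_force: [-1.0, 0.0, -1.0]
width: 7.7
grasp_force: 30.0
```

```bash
python3 - <<'E'
from h import *
o=readout.get_obs();R=cv2.Rodrigues(o['orientation'])[0];print(o['t'],o['ee_pos'],o['qpos'],o['width'],o['ft_force'],o['moment'])
y=R[:,1];print(R.round(3),'yaw',np.degrees(np.arctan2(y[1],y[0])))
a=snap('side','s5.png')
b=snap('top','t5.png')
# pocket axis in the top view is hidden: side crop
A=cv2.resize(a[60:280,270:470],(545,600),interpolation=cv2.INTER_CUBIC)
cv2.imwrite('pics/c7.png',A[:,:,::-1])
E
```

```text
12.0 [ 557.237603   -157.36425407  278.85955979] [-0.29673935  0.38472689  1.7531264   0.00284938  1.00293228 -0.18267005] 7.671587481152748 [-0.98691477  0.04544966 -0.9594218 ] [-0.01082743 -0.0716238  -0.02750262]
[[ 0.115  0.993  0.001]
 [ 0.993 -0.115  0.002]
 [ 0.002  0.001 -1.   ]] yaw -6.623517218308736
```

View pics/c7.png

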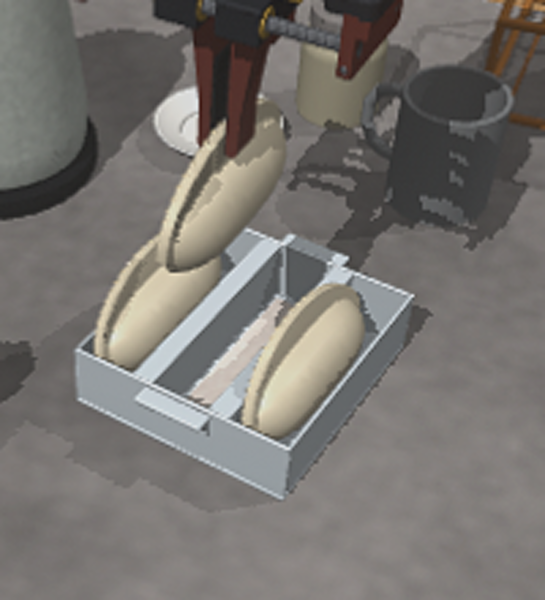

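The pocket hangs upright with its flat side to +x, matching the filed ones; its near tip is around (165,262). I'll check its end points against the prediction.

```bash
python3 - <<'E'
from h import *
o=readout.get_obs();R=cv2.Rodrigues(o['orientation'])[0];T=o['ee_pos']
S=lambda p:((p-[270,60])*2.727).round().tolist()
p=lambda a,y,n:T+R@np.array([y,n,110+a])
print('ends near,far',S(proj('side',[p(0,75,0),p(0,-75,0)])),'outer crimp mid',S(proj('side',[p(-46,0,0)])))
im=cv2.imread('pics/s5.png');hsv=cv2.cvtColor(im,cv2.COLOR_BGR2HSV)
m=cv2.inRange(hsv,(14,45,90),(32,130,255));m=m[90:160,325:380]
n,l,s,c=cv2.connectedComponentsWithStats(m);i=1+s[1:,4].argmax();q=np.argwhere(l==i)[:,::-1]+[325,90]
print('leftmost',S(q[q[:,0].argmin()]),'lowest',S(q[q[:,1].argmax()]),'rightmost',S(q[q[:,0].argmax()]),'topmost',S(q[q[:,1].argmin()]))
# predicted silhouette of crimp ellipse near end & belly
t=np.linspace(-np.pi/2,np.pi/2,61);C=np.array([p(-46*np.cos(k),75*np.sin(k),nn) for k in t for nn in(-4,4)])
B=np.array([p(29*np.cos(k),70*np.sin(k),0) for k in t])
for X in(C,B):
    u=proj('side',X);print('pred min/max',S(u[u[:,0].argmin()]),S(u[u[:,1].argmax()]),S(u[u[:,0].argmax()]),S(u[u[:,1].argmin()]))
E
```

```text
ends near,far [[160.0, 256.0], [276.0, 123.0]] outer crimp mid [[225.0, 118.0]]
leftmost [172.0, 248.0] lowest [175.0, 256.0] rightmost [281.0, 139.0] topmost [275.0, 115.0]
pred min/max [154.0, 254.0] [166.0, 258.0] [282.0, 118.0] [256.0, 92.0]
pred min/max [164.0, 251.0] [171.0, 262.0] [272.0, 127.0] [272.0, 127.0]
```

Call:
servo_tool(
  plan=[
    [[1,0.1,-0.12,0,0,0,-0.76],[1,0.1,-0.12,0,0.135,0.74,0],[1,0.1,-0.12,0,0.135,0.74,0],[1,0.11,-0.12,0,0.135,0.74,0],[1,0.11,-0.11,0,0.135,0.74,0]],
  ],
)

```text
t: 12.52
ee_pos: [578.6, -180.9, 278.8]
orientation: [-2.25, -1.874, 0.247]
ft_force: [0.1, -1.0, -1.5]
width: 7.6
grasp_force: 30.0
```

Call:
servo_tool(
  plan=[
    [[1,0,0,-0.3,0,0,0],[1,0,0,-0.5,0,0,0],[1,0,0,-0.5,0,0,0],[1,0,0,-0.4,0,0,0],[1,0,0,-0.1,0,0,0]],
  ],
)

```text
t: 12.93
ee_pos: [576.5, -180.0, 202.9]
orientation: [-2.249, -1.873, 0.246]
ft_force: [-0.8, 1.1, -2.3]
width: 8.1
grasp_force: 30.0
```

Call:
servo_tool(
  plan=[
    [[1,0,0,0,0,0,0],[1,0,0,0,0,0,0]],
  ],
)

```text
t: 13.1
ee_pos: [578.4, -180.8, 206.5]
orientation: [-2.252, -1.875, 0.244]
ft_force: [0.9, 0.3, -2.4]
width: 7.4
grasp_force: 30.0
```

```bash
python3 - <<'E'
from h import *
o=readout.get_obs();R=cv2.Rodrigues(o['orientation'])[0];T=o['ee_pos'];print(o['t'],T,R.round(3),o['ft_force'])
bx=np.array([.984,-.18,0]);print('lean',np.degrees(np.arcsin(-R[:,2]@bx)),'bayx of TCP, fold',(T-[541,-177,0])@bx,(T+R@[0,0,139]-[541,-177,0])@bx,(T+R@[0,0,139])[2])
a=snap('side','s6.png')
cv2.imwrite('pics/c8.png',cv2.resize(a[60:280,270:470],(545,600),interpolation=cv2.INTER_CUBIC)[:,:,::-1])
E
```

```text
13.1 [ 578.37768373 -180.82470757  206.49546059] [[ 0.182  0.95  -0.253]
 [ 0.983 -0.175  0.048]
 [ 0.002 -0.258 -0.966]] [ 0.94252452  0.26873724 -2.3758162 ]
lean 14.937410157921715 bayx of TCP, fold 37.46808815540714 1.6389318193163778 72.1897259489212
```

View pics/c8.png

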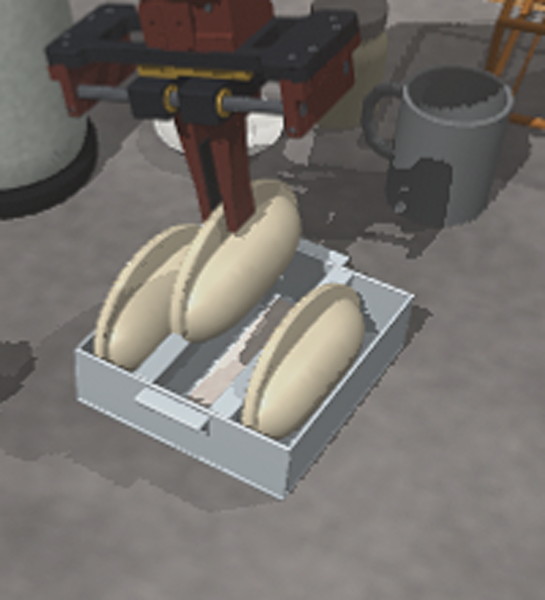

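The pocket is parallel to its neighbours and above the middle bay; its near tip is at (175,335), and the filed tips are at (98,358) and (246,428). One number check of its position along the bay.

```bash
python3 - <<'E'
from h import *
bx=np.array([.984,-.18,0]);by=np.array([.18,.984,0]);B=np.array([541,-177,0])
for nm,px,z in(('ours near',(175,330),101),('a near',(98,352),32),('b near',(247,422),32),('ours far',(297,205),101),('a far',(205,230),32),('b far',(362,305),32)):
    X=onz('side',[[px[0]/2.727+270,px[1]/2.727+60]],z)[0];print(nm,((X-B)@bx).round(1),((X-B)@by).round(1))
E
```

```text
ours near 6.4 81.2
a near 77.8 64.1
b near -40.3 65.2
ours far 3.7 -68.1
a far 85.7 -88.2
b far -50.8 -76.9
```

Call:
servo_tool(
  plan=[
    [[1,-0.03,-0.15,0,0,0,0],[1,0,0,-0.2,0,0,0],[1,0,0,-0.3,0,0,0],[1,0,0,-0.3,0,0,0],[1,0,0,-0.2,0,0,0]],
  ],
)

```text
t: 13.57
ee_pos: [576.5, -186.9, 164.3]
orientation: [-2.251, -1.872, 0.246]
ft_force: [-0.6, -0.2, -1.6]
width: 7.6
grasp_force: 30.0
```

Call:
servo_tool(
  plan=[
    [[1,0,0,-0.2,0,0,0],[1,0,0,-0.15,0,0,0],[1,0,0,-0.1,0,0,0],[1,0,0,0,0,0,0]],
  ],
)

```text
t: 13.9
ee_pos: [576.8, -186.8, 147.1]
orientation: [-2.251, -1.873, 0.246]
ft_force: [0.9, 0.1, -1.7]
width: 8.0
grasp_force: 30.0
```

Call:
servo_tool(
  plan=[
    [[1,0,0,-0.06,0,0,0],[1,0,0,-0.05,0,0,0],[1,0,0,-0.04,0,0,0],[1,0,0,0,0,0,0]],
  ],
)

```text
t: 14.23
ee_pos: [577.2, -187.0, 142.3]
orientation: [-2.252, -1.874, 0.244]
ft_force: [-0.4, 0.3, -1.9]
width: 7.8
grasp_force: 30.0
```

Call:
servo_tool(
  plan=[
    [[1,0,0,-0.03,0,0,0],[1,0,0,0,0,0,0]],
  ],
)

```text
t: 14.4
ee_pos: [577.3, -187.0, 141.1]
orientation: [-2.252, -1.874, 0.244]
ft_force: [-0.1, 0.5, -1.2]
width: 7.8
grasp_force: 30.0
```

Call:
servo_tool(
  plan=[
    [[1,0,0,-0.03,0,0,0],[1,0,0,-0.02,0,0,0],[1,0,0,0,0,0,0]],
  ],
)

```text
t: 14.65
ee_pos: [578.0, -187.5, 140.6]
orientation: [-2.253, -1.875, 0.244]
ft_force: [-0.1, -0.1, 7.7]
width: 7.5
grasp_force: 30.1
```

Call:
servo_tool(
  plan=[
    [[1,0,0,-0.02,0,0,0],[1,0,0,0,0,0,0]],
  ],
)

```text
t: 14.82
ee_pos: [578.3, -187.7, 140.3]
orientation: [-2.254, -1.875, 0.243]
ft_force: [-0.2, -1.3, 11.7]
width: 7.9
grasp_force: 30.1
```

Touchdown on the floor. I'll ease the pressure, nudge towards the +x rib, then release slowly.

Call:
servo_tool(
  plan=[
    [[1,0,0,0.05,0,0,0],[1,0.03,0,0,0,0,0],[1,0.03,0,0,0,0,0],[1,0,0,0,0,0,0]],
  ],
)

```text
t: 15.15
ee_pos: [579.7, -187.2, 140.5]
orientation: [-2.252, -1.874, 0.245]
ft_force: [-1.0, -1.0, 4.4]
width: 7.6
grasp_force: 30.0
```

Call:
servo_tool(
  plan=[
    [[0.75,0,0,0,0,0,0],[0.7,0,0,0,0,0,0],[0.65,0,0,0,0,0,0],[0.6,0,0,0,0,0,0],[0.55,0,0,0,0,0,0]],
  ],
)

```text
t: 15.57
ee_pos: [579.6, -187.0, 140.1]
orientation: [-2.252, -1.874, 0.244]
ft_force: [-0.2, -0.5, -1.0]
width: 19.2
grasp_force: 0.0
```

Call:
servo_tool(
  plan=[
    [[0.5,0,0,0,0,0,0],[0.5,0,0,0,0,0,0],[0.5,0,0,0,0,0,0],[0.5,0,0,0,0,0,0]],
  ],
)

```text
t: 15.9
ee_pos: [579.6, -187.0, 140.3]
orientation: [-2.252, -1.874, 0.244]
ft_force: [0.3, -0.3, -0.1]
width: 22.0
grasp_force: 0.0
```

Call:
servo_tool(
  plan=[
    [[0.45,0.025,-0.005,0.1,0,0,0],[0.45,0.05,-0.01,0.2,0,0,0],[0.45,0.1,-0.02,0.4,0,0,0],[0.45,0.15,-0.03,0.6,0,0,0],[0.45,0.2,-0.04,0.8,0,0,0]],
  ],
)

```text
t: 16.32
ee_pos: [599.7, -190.9, 224.1]
orientation: [-2.25, -1.871, 0.247]
ft_force: [0.6, 0.2, -0.2]
width: 23.9
grasp_force: 0.0
```

Call:
servo_tool(
  plan=[
    [[0.45,0,0,0.8,0,0,0],[0.45,-0.5,0.3,0.4,0,0,0],[0.45,-0.8,0.4,0,0,0,0],[0.45,-0.8,0.4,0,0,0,0],[0.45,-0.8,0.4,0,0,0,0]],
  ],
)

```text
t: 16.73
ee_pos: [483.7, -130.7, 273.4]
orientation: [-2.254, -1.874, 0.243]
ft_force: [0.9, -0.7, -1.1]
width: 24.5
grasp_force: 0.0
```

Call:
servo_tool(
  plan=[
    [[0.45,-0.3,0.9,0,0,0,0],[0.45,-0.3,0.9,0,0,0,0],[0.45,0,0.9,0,0,0,0],[0.45,0,0.9,0,0,0,0],[0.45,0,0.5,0,0,0,0]],
  ],
)

```text
t: 17.15
ee_pos: [460.4, 35.4, 273.4]
orientation: [-2.252, -1.875, 0.242]
ft_force: [-0.2, 0.1, 0.0]
width: 24.0
grasp_force: 0.0
```

Call:
servo_tool(
  plan=[
    [[0.45,0,0,0,0,0,0],[0.45,0,0,0,0,0,0]],
  ],
)

```text
t: 17.32
ee_pos: [460.8, 33.4, 273.0]
orientation: [-2.251, -1.877, 0.244]
ft_force: [-0.4, -0.2, -0.1]
width: 24.2
grasp_force: 0.0
```

```bash
python3 - <<'E'
from h import *
b=vision.get_image('top')[:,:,::-1].copy();cv2.imwrite('pics/t9.png',b)
a=cv2.imread('pics/top0.png');s=vision.get_image('side')[:,:,::-1].copy();s0=cv2.imread('pics/side0.png')
print(readout.get_obs()['ee_pos'],readout.get_obs()['ft_force'])
def comps(im,roi,lo):
    h=cv2.cvtColor(im,cv2.COLOR_BGR2HSV);m=cv2.inRange(h,lo,(32,255,255));k=np.zeros_like(m);x0,y0,x1,y1=roi;k[y0:y1,x0:x1]=m[y0:y1,x0:x1]
    n,l,st,c=cv2.connectedComponentsWithStats(k)
    for i in range(1,n):
        if st[i,4]>150:
            r=cv2.minAreaRect(np.argwhere(l==i)[:,::-1].astype(np.float32));print('  ',st[i].tolist(),c[i].round(1).tolist(),[round(v,1) for v in r[1]],round(r[2],1))
print('top before');comps(a,(355,165,475,280),(14,36,120));print('top now');comps(b,(355,165,475,280),(14,36,120))
print('side before');comps(s0,(295,130,430,245),(12,40,80));print('side now');comps(s,(295,130,430,245),(12,40,80))
E
```

```text
[460.85778866  32.11647196 272.65773259] [0.02549413 0.69595337 0.29141562]
top before
   [376, 172, 77, 28, 1450] [413.8, 185.6] [77.7, 24.7] 10.8
   [365, 236, 78, 26, 888] [405.6, 249.2] [77.9, 20.3] 6.3
top now
   [376, 172, 78, 29, 1154] [416.2, 186.6] [78.3, 25.1] 11.3
   [370, 206, 79, 27, 1017] [411.6, 219.3] [79.2, 23.5] 9.5
   [365, 236, 78, 26, 1177] [405.4, 248.5] [78.2, 20.5] 11.9
side before
   [304, 142, 46, 53, 1408] [327.0, 167.0] [28.7, 61.6] 43.5
   [359, 164, 45, 57, 1414] [381.8, 191.1] [29.7, 62.7] 33.7
side now
   [325, 147, 71, 14, 267] [355.9, 153.0] [69.9, 9.8] 5.2
   [305, 162, 36, 34, 494] [319.7, 179.7] [24.0, 36.1] 45.0
   [332, 174, 28, 35, 448] [344.9, 192.9] [24.8, 34.8] 30.3
   [375, 181, 12, 38, 227] [381.0, 197.4] [37.0, 11.0] 90.0
```

From the top, the pocket's outline sits midway between the two filed ones with the same shape, and those two haven't moved.

```bash
python3 -c "
from workcell import close_job
print(close_job())"
```

```text
the job is handed in; nothing more can be done
None
```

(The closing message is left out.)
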